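# Wipe the weighed chocolate off the scale into the pan and zero the scale

## Robot

A 6-joint arm with a two-finger parallel gripper is mounted at the origin on a cart in front of the work surface, level with it; the furniture and walls round the work are solid. World frame = base frame: x ahead of the robot, y to its left, z up, the work surface at z = 0. Lengths are in m, angles in degrees, forces in N, time in s.
With the tool pointing down it reaches from about 0.3 to 0.75 m from the base axis. Payload 8.5 kg.
Tool frame: the origin (TCP) lies midway between the tips of the shut fingers; the grasp point (between the pads) lies 19 mm behind it (env.pinch_z is the z of the grasp point in the tool frame, in m); z points along the fingers, y is the line along which they close (so a half turn about z gives the same grasp; the last joint's range is limited). The gripper opens to 85 mm and grips with 20 to 120 N. Pads are 22 mm wide; open, the fingers measure 114 mm over their backs; the gripper's body (76 mm by 85 mm) begins 54 mm behind the grasp point. The pads swing forward as they close: fully open they stand 13 mm farther back than shut.
Start: joints at [59.112, 21.807, 74.336, -0, 83.858, -12.336], TCP at [0.175, 0.521, 0.231] pointing down, gripper open.
Joint ranges: [-178.18, 178.18], [-50.72, 133.34], [12.68, 142.11], [-81.47, 261.47], [9.98, 163.14], [-165.26, 165.26]. Speed limits (degrees/s): [136.94, 136.94, 180, 180, 180, 180].

## Interface

Orientations are given as a 3x3 rotation matrix whose columns are the frame's x, y, z axes.
In Python, from rig import env gives the robot as it stands.
- The arm moves only by the tool arm_command, never from a script. Its argument "deltas" is a list of rows, each an object of numbers: "rx", "ry", "rz": the turn, a rotation vector about the tool's x, y, z in rad; "dx", "dy", "dz": the shift along the tool's x, y, z in m; "fingers": the finger opening in m, from 0 to 0.0854. In form: [{"rx": .., "ry": .., "rz": .., "dx": .., "dy": .., "dz": .., "fingers": ..}, ...]. A call has 1 to 12 rows; each row shifts and turns the commanded pose from where the row before left it, along the tool's axes as they then stand; what a row does not reach is not made up. A row lasts 1/10 s, in which the tool goes at most 50 mm and 8.59 degrees, less where a joint would pass 70% of its speed; a pose out of reach is approached as far as the arm can. A call is refused whole if a number of a shift passes 0.05 or a number of a turn 0.15, either way. A call with a gripper value outside its range is refused whole. The fingers move at their own pace and stop on an object; "squeeze" is the grip in N (left out, the last holds). Time passes only in rows, so rows that do not move let the fingers close. It gives the time, the measured TCP pose, the force, the opening and the grip force at its end, in the units of the state.
- env.observe(): the state, without advancing time (a new reading comes with each control period).
- env.get_image(name): name is "scene" or "top"; returns a dict with "color" (400x640x3 uint8, blue, green, red), "camera_matrix" (3x3 intrinsics, pixels), "eye" and "orientation" of the camera in the world. Camera axes: x right, y up, looking along -z (the intrinsics and any distortion apply to the point x, -y, -z); pixel columns grow to the right and rows downward; lengths in m; the calibration is good to about 2 mm. A picture is of the moment at which its call begins. There is no depth.
- env.close_job(): hands the job in; it is judged then, once.
Trained networks look in a picture, given as the dict that the camera call returned (one of the last four; its "shot" number tells which), for a name from the list of things; names that differ only in an ending like _2 or _b are one class to them, and where a whole thing is asked for, a point or a joint stands for the part that bears it (a point fixed in the world has none). Each returns a list of dicts, best first, with "p" (0 to 1); they miss things now and then, are a little off and sometimes report something else, mostly with a low value. They report only what shows in the picture. A call takes as long as a camera call. They do not tell look-alikes from the thing itself.
- env.look_for(query, picture): "box" ([left, top, right, bottom] in pixels, round what is visible of it).
- env.tip_of(query, picture): "location" ([column, row] in pixels: a listed point, or the origin of a listed thing).
The state is a dict: "time_s": time; "q": joint angles; "qvel": joint speeds; "joint_efforts": joint torques, N m; "position": TCP position; "tool_rot": TCP orientation; "ft_force": force on the tool from outside, world axes, zero at the start; "wrist_torque": the same for the moment, N m; "grip_width": finger opening in m; "gripper_force": force on a finger pad.
Only numpy, scipy, OpenCV 4.12 (cv2) and the standard library are available. Lean on these libraries where they do the work, as an engineer would, in place of code of your own. Each camera call takes 0.05 s, during which the arm holds its last target. There are 200 camera calls.

## Task

With the bench scraper's edge resting on the scale's plate, wipe the broken chocolate off it, starting from the side away from the steel pan, over the edge into the pan; the scale is delicate, so press lightly (about 1 kg on the plate is the limit) and keep fingers off the chocolate. Stand the scraper back in the slot of its wooden block. Then zero the empty scale: turn its knob until the dial's zero mark stands under the needle, and leave everything else where it is.

Things in the scene. Friction and masses are not known exactly. Their poses are not given: they have to be found in the camera images.
- scale: white mechanical 2 kg portion scale on the left worktop, fixed; origin on the worktop under the centre of its weighing plate; z up, x away from its front. In front of the plate (x -162 to -66 mm, y +-82 mm) is a flat deck 60 mm high with the dial on the left and the zero knob on the right
- dial: white round dial that lies flat on the deck, 74 mm across, in a fixed steel bezel ring 80 mm across whose top is 67 mm above the worktop; origin at its centre. Its zero mark, the thickest tick, lies at its edge along its x axis; thin ticks every 100 g (0.262 rad) and longer ones every 500 g follow clockwise seen from above. The zero knob turns the dial under the needle
- plate_top (a point): centre of the top face of the steel weighing plate, 92 mm above the worktop when empty; axes as the scale. The plate is flat, 152 mm along x, 210 mm along y, 8 mm thick; the pan's near rim stands just under one of its y ends. It rides level on a spring, 2450 N/m (4 mm down per kg), end stop at 9.5 mm
- weighing_plate (a joint): how far the plate is pushed down, m: 0 empty, 0.004 at 1 kg (chocolate and push together)
- needle: thin black needle, 30 mm long plus a short tail, over the dial; it points along its x axis from its origin at the dial's centre. It turns clockwise (seen from above) with the load, 2.62 rad per kg; with the plate empty it points along the scale's +x. At the start the dial is set wrong: its zero mark is 0.3 to 0.8 rad clockwise of there
- knob_grip (a point): on the axis of the round fluted black zero knob, 84 mm above the worktop, the height to grip. Knob 39 mm across, foot 62 mm and top 94 mm above the worktop, upright axis 52 mm from the plate's front edge; friction 0.03 N m, stays where it is left. It turns the dial the same way by a quarter of its angle, so it needs one to three grasps
- pan: low open steel pan close beside the scale, on its left or right (the tool block stands on the other side), 220 mm along x, 120 mm along y, 50 mm high, 3 mm walls; origin on its underside at the centre, z up; 0.7 kg, loose. Past the right end of the work (world y below 0.14 m) a pole, boards and timers stand or hang up to 0.7 m high: keep the wrist clear of them
- scraper: bench scraper, 0.17 kg, upright in the block at the start. x axis from edge to grip (up while it stands), y along the edge, z across the thickness. In the block its y lies along the slot. Steel blade 150 mm wide, z 0 to 2 mm, edge at x = -50 mm; black bar grip 152 mm long, x 24 to 50, z 0 to 12 mm (centre x 37, z 6). Wiping needs a firm grip, 40 N or more
- tool_block: fixed wooden block beside the scale, away from the pan, 140 mm along x, 64 along y, 75 high; origin under its centre. One slot along x, open at both ends, 5 mm wide, flared to 21 mm at the top by 45 degree bevels, floor 25 mm above the worktop. With the scraper home, its origin is 75 mm above the block's and its grip starts 24 mm above the block's top
- choc_square: piece of scored dark bar chocolate, 50 x 50 mm, 8.5 mm thick, lying flat on the plate, long side along its x; origin at the centre of its underside
- choc_long: piece of scored dark bar chocolate, 75 x 25 mm, 8.5 mm thick, lying flat on the plate, long side along its x; origin at the centre of its underside
- choc_left: piece of scored dark bar chocolate, 50 x 25 mm, 8.5 mm thick, lying flat on the plate, long side along its x; origin at the centre of its underside
- choc_mid: piece of scored dark bar chocolate, 50 x 25 mm, 8.5 mm thick, lying flat on the plate, long side along its x; origin at the centre of its underside
- choc_right: piece of scored dark bar chocolate, 50 x 25 mm, 8.5 mm thick, lying flat on the plate, long side along its x; origin at the centre of its underside
- salt: steel salt shaker, 68 mm across, 103 mm high; leave alone
- timer: white kitchen timer lying flat, 80 mm square, 19 mm high; leave alone
- tape: roll of masking tape lying flat, 103 mm across, 25 mm high; leave alone
- mustard: yellow squeeze bottle, 58 mm across, 200 mm high; leave alone
Things that resemble listed ones, but are neither listed nor needed, are in the scene too. Leave any orange look-alike of the choc_right alone.

How it is judged:
By the outcome, as a careful person would: the job done as asked, in the order asked, and still so for the second after the job is handed in, with the robot touching nothing.
It also fails if it takes over 72 s, if anything falls off the work surface, if the arm or the gripper's body presses on something with over 40 N, if the wrist force passes 120 N, or if a joint passes its speed limit or range.

## Working session

There is one attempt and no reset: what is moved stays moved. The work goes in short steps, Python scripts to look and compute and a tool call to move; the robot and the scene stay as the last step left them, time stands still between calls to the robot, and variables do not carry over. Pictures are saved under pics/ and viewed, at most 10 in all, crops included, and the job is handed in when it is done.

Besides the shell and the picture viewer there is one more tool, called as name([rows], argument=value, ...), one row to a line, values as JSON. arm_command: Moves the arm, as the interface text tells. Its arguments: {"type":"object","properties":{"deltas":{"type":"array"},"squeeze":{"type":"number"}},"required":["deltas"]}

```bash
mkdir -p pics; cat > h.py <<'E'
import numpy as np, cv2
from rig import env
def ray(im,px):
    K=np.array(im["camera_matrix"]);R=np.array(im["orientation"]);
    d=np.linalg.inv(K)@[px[0],px[1],1]; d=np.array([d[0],-d[1],-d[2]])
    return np.array(im["eye"]),R@d
def at(im,px,z):
    e,d=ray(im,px); return e+d*(z-e[2])/d[2]
def proj(im,p):
    K=np.array(im["camera_matrix"]);R=np.array(im["orientation"])
    c=R.T@(np.array(p)-im["eye"]); c=K@[c[0],-c[1],-c[2]]; return c[:2]/c[2]
E
python3 - <<'E'
from h import *
print(env.observe())
H=dict(scale=0,dial=.065,plate_top=.092,needle=.066,knob_grip=.084,pan=0,scraper=.075,tool_block=0,choc_square=.09,choc_long=.09,choc_left=.09,choc_mid=.09,choc_right=.09,salt=0,timer=0,tape=0,mustard=0)
for n in("scene","top"):
    im=env.get_image(n); cv2.imwrite(f"pics/{n}0.png",im["color"]); print(n,[k for k in im],np.round(im["eye"],3),np.round(im["orientation"],3).tolist(),np.round(im["camera_matrix"],1).tolist())
    for k,z in H.items():
        print(k,[(round(d["p"],2),np.round(d["location"]).tolist(),np.round(at(im,d["location"],z),3).tolist()) for d in env.tip_of(k,im)[:2]])
E
```

```text
{'time_s': 0.0, 'q': array([ 5.91120165e+01,  2.18415995e+01,  7.43852865e+01,  1.10860585e-04,
        8.38568845e+01, -1.23359564e+01]), 'qvel': array([-0.11386397,  0.05346437,  0.01816974,  0.00718752,  0.02189391,
       -0.11462223]), 'joint_efforts': array([-1.44878018e-04, -4.48459125e+01, -2.31273329e+01, -2.61041250e-04,
        4.84629898e-03, -1.30899502e-05]), 'position': array([0.17484216, 0.52116366, 0.23070293]), 'tool_rot': array([[-9.48034953e-01,  3.18165305e-01, -7.52221319e-04],
       [ 3.18166039e-01,  9.48034176e-01, -1.25372125e-03],
       [ 3.14240915e-04, -1.42790285e-03, -9.99998931e-01]]), 'ft_force': array([-0.06619264, -0.34757857, -0.23914924]), 'wrist_torque': array([-0.01099056,  0.06282742,  0.02874607]), 'gripper_force': 0.0, 'grip_width': 0.08541836404825255}
scene ['color', 'camera_matrix', 'eye', 'orientation', 'shot'] [-0.358  0.933  1.468] [[-0.742, 0.507, -0.439], [-0.671, -0.571, 0.474], [-0.011, 0.646, 0.763]] [[508.6, 0.0, 313.5], [0.0, 508.6, 201.8], [0.0, 0.0, 1.0]]
scale [(0.62, [256.0, 254.0], [0.479, 0.331, 0.0]), (0.56, [252.0, 314.
[... 1863 characters left out ...]
 194.0], [0.455, 0.315, 0.09]), (0.58, [218.0, 178.0], [0.503, 0.379, 0.09])]
choc_long [(0.54, [220.0, 179.0], [0.499, 0.371, 0.09]), (0.41, [360.0, 206.0], [0.424, -0.025, 0.09])]
choc_left [(0.53, [222.0, 204.0], [0.428, 0.366, 0.09])]
choc_mid [(0.75, [233.0, 177.0], [0.505, 0.336, 0.09]), (0.42, [410.0, 171.0], [0.523, -0.166, 0.09])]
choc_right [(0.6, [372.0, 164.0], [0.543, -0.058, 0.09]), (0.54, [243.0, 175.0], [0.509, 0.307, 0.09])]
salt [(0.73, [285.0, 190.0], [0.477, 0.197, 0.0]), (0.63, [184.0, 239.0], [0.328, 0.501, 0.0])]
timer [(0.7, [359.0, 205.0], [0.431, -0.032, 0.0])]
tape [(0.91, [408.0, 171.0], [0.536, -0.185, 0.0])]
mustard [(0.56, [443.0, 163.0], [0.564, -0.292, 0.0])]
```

View pics/scene0.png

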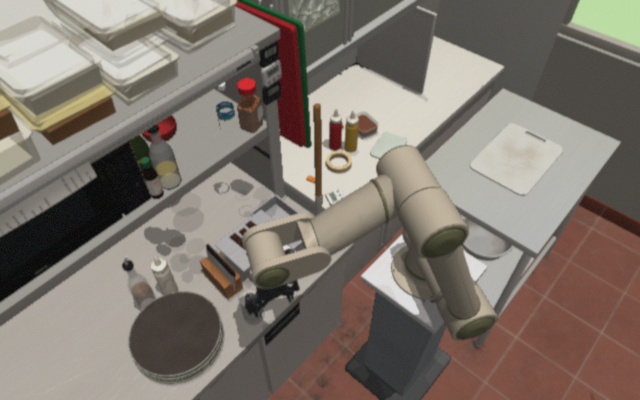

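View pics/top0.png

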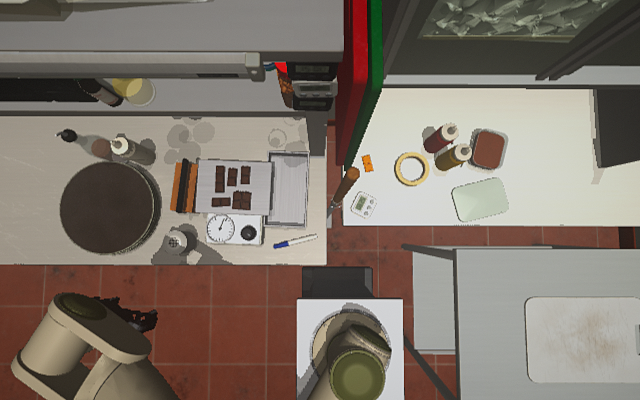

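The top view shows the block with the scraper at about (185,186), the plate with chocolate at (233,186), the pan at (288,190), the dial at (221,229), the knob at (247,233) and the salt at (175,242). The look-alikes are an orange bit at (367,163), a brown tub at (489,148) and the timer at (363,204). I'll check the choice in a close crop.

```bash
python3 - <<'E'
from h import *
im=env.get_image("top"); c=im["color"][148:258,160:320]
cv2.imwrite("pics/crop1.png",cv2.resize(c,None,fx=5,fy=5,interpolation=cv2.INTER_CUBIC))
E
```

```text
(no output)
```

View pics/crop1.png

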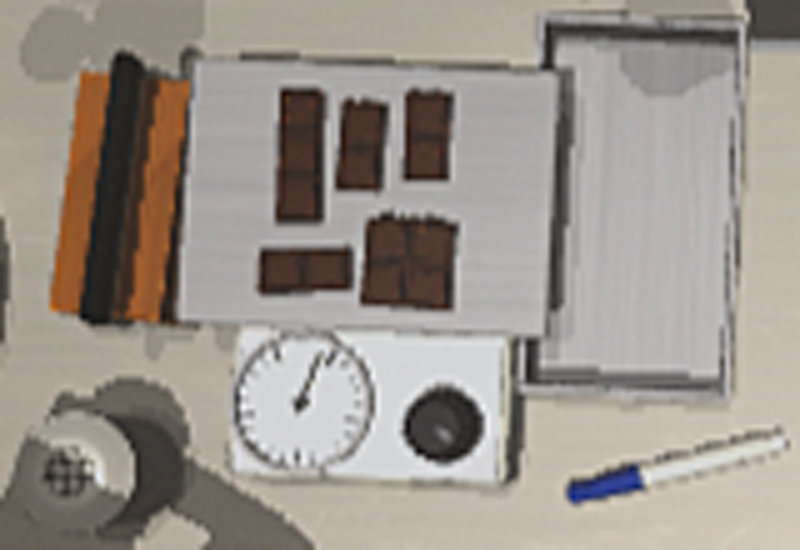

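The crop confirms the choice: plate corners at about (194,60), (556,72), (546,335), (180,322), five brown pieces on it, a black scraper grip from (127,57) to (95,320), the knob at (443,425), the dial at (300,402) and the pan to the right. I'll fit poses from these.

```bash
python3 - <<'E'
from h import *
from scipy.optimize import minimize, least_squares
im=env.get_image("top"); u=lambda x,y:np.array([160+(x+.5)/5-.5,148+(y+.5)/5-.5])
C=[u(194,60),u(556,72),u(546,335),u(180,322)]; L=[(.076,.105),(.076,-.105),(-.076,-.105),(-.076,.105)]
def T(p,l): c,s=np.cos(p[2]),np.sin(p[2]); return np.array([p[0]+c*l[0]-s*l[1],p[1]+s*l[0]+c*l[1]])
r=least_squares(lambda p:np.concatenate([T(p,l)-at(im,c,.0915)[:2] for c,l in zip(C,L)]),[.478,.334,0]); S=r.x
print("plate",S.round(4),np.degrees(S[2]),"res mm",(r.fun*1e3).round(1))
for n,c,z in(("knob",u(443,424),.094),("dial",u(303,402),.065),("panTL",u(540,15),.05),("panTR",u(748,15),.05),("panBR",u(733,400),.05),("panBL",u(522,388),.05),("blkTL",u(82,72),.075),("blkBL",u(52,312),.075)):
    w=at(im,c,z); d=w[:2]-S[:2]; a=-S[2]; print(n,w.round(4),"scale frame",T([0,0,a],d).round(4))
# bar silhouette fit
g=im["color"][148:258,160:320]; g=cv2.resize(g,None,fx=5,fy=5,interpolation=cv2.INTER_CUBIC)
m=(g.max(2)<50); m[:,170:]=0; m[:40]=0; m[340:]=0; m[:,:60]=0
n,lab,st,_=cv2.connectedComponentsWithStats(m.astype(np.uint8)); k=1+st[1:,4].argmax(); m=lab==k; print(st[k])
def sil(p):
    P=[]
    for z in(.099,.125):
        for l in((.076,.006),(.076,-.006),(-.076,-.006),(-.076,.006)):
            P.append((proj(im,[*T(p,l),z])-[160,148]+.5)*5-.5)
    o=np.zeros(m.shape,np.uint8); cv2.fillConvexPoly(o,cv2.convexHull(np.float32(P)*16).astype(np.int32),1,shift=4); return o>0
f=lambda p:-(sil(p)&m).sum()/(sil(p)|m).sum()
b=minimize(f,[.474,.473,-.12],method="Nelder-Mead",options=dict(initial_simplex=np.array([[.474,.473,-.12],[.48,.473,-.12],[.474,.48,-.12],[.474,.473,-.06]])))
print("bar",b.x.round(4),np.degrees(b.x[2]),b.fun)
o=g.copy(); o[sil(b.x)^m]=(0,0,255); cv2.imwrite("pics/bar.png",o)
E
```

```text
plate [ 0.4758  0.3335 -0.03  ] -1.7190277982521913 res mm [ 1.3  1.7  1.5 -2.6 -1.  -1.8 -1.7  2.7]
knob [0.3479 0.2891 0.094 ] scale frame [-0.1266 -0.0483]
dial [0.3602 0.3751 0.065 ] scale frame [-0.1168  0.0381]
panTL [0.5892 0.2442 0.05  ] scale frame [ 0.116  -0.0859]
panTR [0.5895 0.1209 0.05  ] scale frame [ 0.12   -0.2091]
panBR [0.3618 0.1288 0.05  ] scale frame [-0.1079 -0.208 ]
panBL [0.3686 0.2518 0.05  ] scale frame [-0.1047 -0.0849]
blkTL [0.5498 0.5043 0.075 ] scale frame [0.0688 0.1729]
blkBL [0.4112 0.5167 0.075 ] scale frame [-0.0701  0.1811]
[  81   54   64  270 7779]
bar [ 0.4777  0.4688 -0.0999] -5.724887194003516 -0.6936864633493847
```

View pics/bar.png

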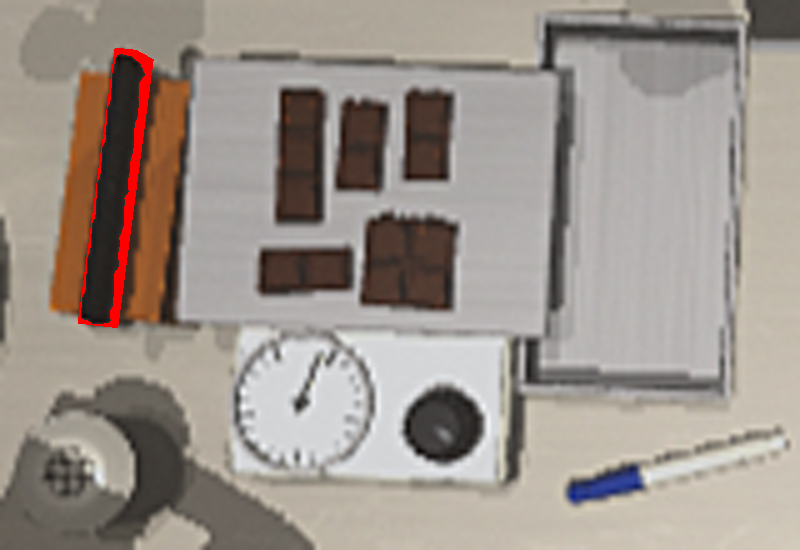

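arm_command([
  {"rz": -0.114,"fingers": 0.032},
  {"rz": -0.114},
  {"dx": -0.025,"dy": -0.0016},
  {"dx": -0.04,"dy": -0.0028},
  {"dx": -0.04,"dy": -0.0028},
  {"dx": -0.04,"dy": -0.0028},
  {"dx": -0.04,"dy": -0.0028},
  {"dx": -0.04,"dy": -0.0028},
  {"dx": -0.04,"dy": -0.0028},
  {"dx": -0.04,"dy": -0.0024},
  {},
  {},
], squeeze=20)

```text
invalid input
```

arm_command([
  {"rx": 0,"ry": 0,"rz": -0.114,"dx": 0,"dy": 0,"dz": 0,"fingers": 0.032},
  {"rx": 0,"ry": 0,"rz": -0.114,"dx": 0,"dy": 0,"dz": 0,"fingers": 0.032},
  {"rx": 0,"ry": 0,"rz": 0,"dx": -0.025,"dy": -0.0016,"dz": 0,"fingers": 0.032},
  {"rx": 0,"ry": 0,"rz": 0,"dx": -0.04,"dy": -0.0028,"dz": 0,"fingers": 0.032},
  {"rx": 0,"ry": 0,"rz": 0,"dx": -0.04,"dy": -0.0028,"dz": 0,"fingers": 0.032},
  {"rx": 0,"ry": 0,"rz": 0,"dx": -0.04,"dy": -0.0028,"dz": 0,"fingers": 0.032},
  {"rx": 0,"ry": 0,"rz": 0,"dx": -0.04,"dy": -0.0028,"dz": 0,"fingers": 0.032},
  {"rx": 0,"ry": 0,"rz": 0,"dx": -0.04,"dy": -0.0028,"dz": 0,"fingers": 0.032},
  {"rx": 0,"ry": 0,"rz": 0,"dx": -0.04,"dy": -0.0028,"dz": 0,"fingers": 0.032},
  {"rx": 0,"ry": 0,"rz": 0,"dx": -0.04,"dy": -0.0024,"dz": 0,"fingers": 0.032},
  {"rx": 0,"ry": 0,"rz": 0,"dx": 0,"dy": 0,"dz": 0,"fingers": 0.032},
  {"rx": 0,"ry": 0,"rz": 0,"dx": 0,"dy": 0,"dz": 0,"fingers": 0.032},
], squeeze=20)

```text
time_s: 3.1
position: [0.4771, 0.4712, 0.2307]
tool_rot: [[-0.995, 0.097, -0.001], [0.097, 0.995, -0.0], [0.001, -0.0, -1.0]]
ft_force: [-0.5, 0.1, -0.2]
grip_width: 0.0321
gripper_force: 0.0
```

arm_command([
  {"rx": 0,"ry": 0,"rz": 0,"dx": 0,"dy": 0,"dz": 0.04,"fingers": 0.032},
  {"rx": 0,"ry": 0,"rz": 0,"dx": 0,"dy": 0,"dz": 0.04,"fingers": 0.032},
  {"rx": 0,"ry": 0,"rz": 0,"dx": 0,"dy": 0,"dz": 0.03,"fingers": 0.032},
  {"rx": 0,"ry": 0,"rz": 0,"dx": 0,"dy": 0,"dz": 0.015,"fingers": 0.032},
  {"rx": 0,"ry": 0,"rz": 0,"dx": 0,"dy": 0,"dz": 0.01,"fingers": 0.032},
  {"rx": 0,"ry": 0,"rz": 0,"dx": 0,"dy": 0,"dz": 0,"fingers": 0.032},
])

```text
time_s: 3.7
position: [0.4754, 0.4717, 0.0957]
tool_rot: [[-0.996, 0.095, -0.001], [0.095, 0.996, -0.001], [0.001, -0.001, -1.0]]
ft_force: [0.2, 0.1, -0.4]
grip_width: 0.0321
gripper_force: 0.0
```

arm_command([
  {"rx": 0,"ry": 0,"rz": 0,"dx": 0,"dy": 0,"dz": 0,"fingers": 0.0},
  {"rx": 0,"ry": 0,"rz": 0,"dx": 0,"dy": 0,"dz": 0,"fingers": 0.0},
  {"rx": 0,"ry": 0,"rz": 0,"dx": 0,"dy": 0,"dz": 0,"fingers": 0.0},
  {"rx": 0,"ry": 0,"rz": 0,"dx": 0,"dy": 0,"dz": 0,"fingers": 0.0},
  {"rx": 0,"ry": 0,"rz": 0,"dx": 0,"dy": 0,"dz": 0,"fingers": 0.0},
], squeeze=20)

```text
time_s: 4.2
position: [0.4768, 0.473, 0.0979]
tool_rot: [[-0.995, 0.095, 0.002], [0.095, 0.995, 0.004], [-0.002, 0.004, -1.0]]
ft_force: [-0.7, 4.7, 0.6]
grip_width: 0.0124
gripper_force: 19.4
```

arm_command([
  {"rx": 0,"ry": 0,"rz": 0,"dx": 0,"dy": 0.002,"dz": 0,"fingers": 0.0},
  {"rx": 0,"ry": 0,"rz": 0,"dx": 0,"dy": 0,"dz": -0.002,"fingers": 0.0},
  {"rx": 0,"ry": 0,"rz": 0,"dx": 0,"dy": 0,"dz": 0,"fingers": 0.0},
  {"rx": 0,"ry": 0,"rz": 0,"dx": 0,"dy": 0,"dz": 0,"fingers": 0.0},
], squeeze=60)

```text
time_s: 4.6
position: [0.477, 0.4751, 0.0993]
tool_rot: [[-0.995, 0.095, 0.002], [0.095, 0.995, 0.004], [-0.002, 0.004, -1.0]]
ft_force: [-0.5, 6.6, -1.4]
grip_width: 0.0109
gripper_force: 59.1
```

arm_command([
  {"rx": 0,"ry": 0,"rz": 0,"dx": 0,"dy": 0.002,"dz": -0.005,"fingers": 0.0},
  {"rx": 0,"ry": 0,"rz": 0,"dx": 0,"dy": 0,"dz": -0.015,"fingers": 0.0},
  {"rx": 0,"ry": 0,"rz": 0,"dx": 0,"dy": 0,"dz": -0.02,"fingers": 0.0},
  {"rx": 0,"ry": 0,"rz": 0,"dx": 0,"dy": 0,"dz": -0.03,"fingers": 0.0},
  {"rx": 0,"ry": 0,"rz": 0,"dx": 0,"dy": 0,"dz": -0.03,"fingers": 0.0},
  {"rx": 0,"ry": 0,"rz": 0,"dx": 0,"dy": 0,"dz": -0.02,"fingers": 0.0},
  {"rx": 0,"ry": 0,"rz": 0,"dx": 0,"dy": 0,"dz": 0,"fingers": 0.0},
])

```text
time_s: 5.3
position: [0.4777, 0.4758, 0.2221]
tool_rot: [[-0.995, 0.096, 0.005], [0.096, 0.995, 0.003], [-0.005, 0.004, -1.0]]
ft_force: [-0.1, -0.8, -0.1]
grip_width: 0.0105
gripper_force: 59.4
```

```bash
python3 - <<'E'
from h import *
s=env.observe(); print(s["position"],s["ft_force"],s["wrist_torque"],s["grip_width"])
a=env.get_image("top")["color"][138:238,150:310]; b=env.get_image("scene")["color"][180:290,170:330]
cv2.imwrite("pics/lift.png",cv2.resize(np.vstack([a,b]),(720,210*9//2),interpolation=cv2.INTER_CUBIC)[:, :][:945])
im=np.hstack([cv2.resize(a,(400,250)),cv2.resize(b,(400,275))[:250]]); cv2.imwrite("pics/lift.png",cv2.resize(im,(800,500),interpolation=cv2.INTER_CUBIC))
E
```

```text
[0.47772003 0.47575048 0.22214178] [-0.12849763 -0.80713842 -0.12103777] [ 0.02324984  0.02093517 -0.00078154] 0.010524480457814057
```

View pics/lift.png

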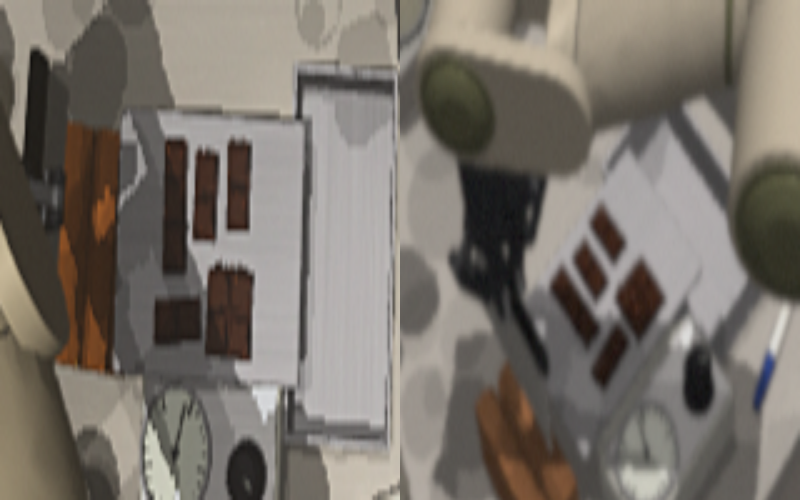

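The picture shows the scraper held upright in the fingers, left of the emptied block, and the five pieces untouched on the plate. Next I move over the plate's left margin, align with it and descend.

arm_command([
  {"rx": 0,"ry": 0,"rz": -0.058,"dx": 0,"dy": 0,"dz": 0,"fingers": 0.0},
  {"rx": 0,"ry": 0,"rz": 0,"dx": -0.0016,"dy": -0.03,"dz": 0,"fingers": 0.0},
  {"rx": 0,"ry": 0,"rz": 0,"dx": -0.002,"dy": -0.03,"dz": 0,"fingers": 0.0},
  {"rx": 0,"ry": 0,"rz": 0,"dx": 0,"dy": 0,"dz": 0.02,"fingers": 0.0},
  {"rx": 0,"ry": 0,"rz": 0,"dx": 0,"dy": 0,"dz": 0.02,"fingers": 0.0},
  {"rx": 0,"ry": 0,"rz": 0,"dx": 0,"dy": 0,"dz": 0.008,"fingers": 0.0},
  {"rx": 0,"ry": 0,"rz": 0,"dx": 0,"dy": 0,"dz": 0,"fingers": 0.0},
  {"rx": 0,"ry": 0,"rz": 0,"dx": 0,"dy": 0,"dz": 0,"fingers": 0.0},
])

```text
time_s: 6.2
position: [0.4784, 0.4156, 0.1705]
tool_rot: [[-0.999, 0.038, 0.0], [0.038, 0.999, -0.0], [-0.0, -0.0, -1.0]]
ft_force: [-0.2, -0.3, -1.6]
grip_width: 0.0103
gripper_force: 59.5
```

arm_command([
  {"rx": 0,"ry": 0,"rz": 0,"dx": 0,"dy": 0,"dz": 0.002,"fingers": 0.0},
  {"rx": 0,"ry": 0,"rz": 0,"dx": 0,"dy": 0,"dz": 0.001,"fingers": 0.0},
  {"rx": 0,"ry": 0,"rz": 0,"dx": 0,"dy": 0,"dz": 0,"fingers": 0.0},
])

```text
time_s: 6.5
position: [0.4783, 0.4155, 0.1675]
tool_rot: [[-0.999, 0.038, 0.0], [0.038, 0.999, 0.0], [-0.0, 0.0, -1.0]]
ft_force: [-0.4, -0.0, -1.6]
grip_width: 0.0107
gripper_force: 59.5
```

arm_command([
  {"rx": 0,"ry": 0,"rz": 0,"dx": 0,"dy": 0,"dz": 0.001,"fingers": 0.0},
  {"rx": 0,"ry": 0,"rz": 0,"dx": 0,"dy": 0,"dz": 0,"fingers": 0.0},
])

```text
time_s: 6.7
position: [0.4783, 0.4154, 0.1663]
tool_rot: [[-0.999, 0.038, 0.0], [0.038, 0.999, 0.0], [-0.0, 0.0, -1.0]]
ft_force: [-0.3, -0.2, -1.2]
grip_width: 0.0105
gripper_force: 59.5
```

arm_command([
  {"rx": 0,"ry": 0,"rz": 0,"dx": 0,"dy": 0,"dz": 0.001,"fingers": 0.0},
  {"rx": 0,"ry": 0,"rz": 0,"dx": 0,"dy": 0,"dz": 0,"fingers": 0.0},
])

```text
time_s: 6.9
position: [0.4783, 0.4154, 0.1652]
tool_rot: [[-0.999, 0.038, -0.0], [0.038, 0.999, -0.0], [0.0, -0.0, -1.0]]
ft_force: [0.9, 0.5, -1.2]
grip_width: 0.0109
gripper_force: 59.5
```

arm_command([
  {"rx": 0,"ry": 0,"rz": 0,"dx": 0,"dy": 0,"dz": 0.001,"fingers": 0.0},
  {"rx": 0,"ry": 0,"rz": 0,"dx": 0,"dy": 0,"dz": 0,"fingers": 0.0},
])

```text
time_s: 7.1
position: [0.4783, 0.4154, 0.1644]
tool_rot: [[-0.999, 0.038, 0.0], [0.038, 0.999, 0.0], [-0.0, 0.0, -1.0]]
ft_force: [0.1, -0.4, -1.3]
grip_width: 0.0107
gripper_force: 59.7
```

arm_command([
  {"rx": 0,"ry": 0,"rz": 0,"dx": 0,"dy": 0,"dz": 0.001,"fingers": 0.0},
  {"rx": 0,"ry": 0,"rz": 0,"dx": 0,"dy": 0,"dz": 0,"fingers": 0.0},
])

```text
time_s: 7.3
position: [0.4783, 0.4154, 0.1635]
tool_rot: [[-0.999, 0.038, 0.0], [0.038, 0.999, 0.0], [-0.0, 0.0, -1.0]]
ft_force: [-1.0, -0.1, 1.6]
grip_width: 0.0106
gripper_force: 59.9
```

arm_command([
  {"rx": 0,"ry": 0,"rz": 0,"dx": 0,"dy": -0.002,"dz": 0.0004,"fingers": 0.0},
  {"rx": 0,"ry": 0,"rz": 0,"dx": 0,"dy": -0.006,"dz": 0,"fingers": 0.0},
  {"rx": 0,"ry": 0,"rz": 0,"dx": 0,"dy": -0.008,"dz": 0,"fingers": 0.0},
  {"rx": 0,"ry": 0,"rz": 0,"dx": 0,"dy": -0.008,"dz": 0,"fingers": 0.0},
])

```text
time_s: 7.7
position: [0.4775, 0.3908, 0.1631]
tool_rot: [[-0.999, 0.038, 0.001], [0.038, 0.999, 0.0], [-0.001, 0.0, -1.0]]
ft_force: [0.4, 1.3, 1.7]
grip_width: 0.0106
gripper_force: 60.0
```

arm_command([
  {"rx": 0,"ry": 0,"rz": 0,"dx": 0,"dy": -0.008,"dz": 0,"fingers": 0.0},
  {"rx": 0,"ry": 0,"rz": 0,"dx": 0,"dy": -0.008,"dz": 0,"fingers": 0.0},
  {"rx": 0,"ry": 0,"rz": 0,"dx": 0,"dy": -0.008,"dz": 0,"fingers": 0.0},
  {"rx": 0,"ry": 0,"rz": 0,"dx": 0,"dy": -0.008,"dz": 0,"fingers": 0.0},
])

```text
time_s: 8.1
position: [0.4762, 0.3588, 0.163]
tool_rot: [[-0.999, 0.038, 0.0], [0.038, 0.999, 0.0], [-0.0, 0.0, -1.0]]
ft_force: [0.6, 2.6, 2.0]
grip_width: 0.0108
gripper_force: 60.1
```

Press is steady at about 3–3.5 N, so I'll continue.

arm_command([
  {"rx": 0,"ry": 0,"rz": 0,"dx": 0,"dy": -0.008,"dz": 0,"fingers": 0.0},
  {"rx": 0,"ry": 0,"rz": 0,"dx": 0,"dy": -0.008,"dz": 0,"fingers": 0.0},
  {"rx": 0,"ry": 0,"rz": 0,"dx": 0,"dy": -0.008,"dz": 0,"fingers": 0.0},
  {"rx": 0,"ry": 0,"rz": 0,"dx": 0,"dy": -0.008,"dz": 0,"fingers": 0.0},
  {"rx": 0,"ry": 0,"rz": 0,"dx": 0,"dy": -0.008,"dz": 0,"fingers": 0.0},
  {"rx": 0,"ry": 0,"rz": 0,"dx": 0,"dy": -0.008,"dz": 0,"fingers": 0.0},
])

```text
time_s: 8.7
position: [0.4743, 0.3108, 0.1629]
tool_rot: [[-0.999, 0.038, -0.0], [0.038, 0.999, 0.0], [0.0, 0.0, -1.0]]
ft_force: [0.7, 2.4, 1.3]
grip_width: 0.0105
gripper_force: 60.1
```

```bash
python3 - <<'E'
from h import *
s=env.observe(); print(s["position"],s["ft_force"],s["wrist_torque"])
a=env.get_image("top")["color"][138:248,160:320]; b=env.get_image("scene")["color"][180:290,170:330]
cv2.imwrite("pics/sw.png",cv2.resize(np.hstack([a,b]),(800,275),interpolation=cv2.INTER_CUBIC))
E
```

```text
[0.47431265 0.31084952 0.16292481] [0.70773821 2.39969071 1.32795653] [ 0.57888726 -0.18097988  0.07521203]
```

View pics/sw.png

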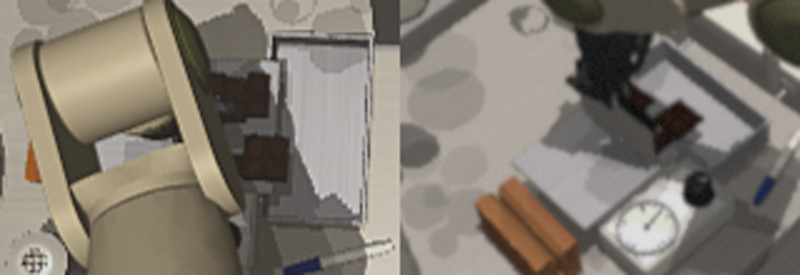

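The wipe is going well: the plate behind the blade is clear and the pieces are bunched ahead at about (260,90)–(265,155).

arm_command([
  {"rx": 0,"ry": 0,"rz": 0,"dx": 0,"dy": -0.008,"dz": 0,"fingers": 0.0},
  {"rx": 0,"ry": 0,"rz": 0,"dx": 0,"dy": -0.008,"dz": 0,"fingers": 0.0},
  {"rx": 0,"ry": 0,"rz": 0,"dx": 0,"dy": -0.008,"dz": 0,"fingers": 0.0},
  {"rx": 0,"ry": 0,"rz": 0,"dx": 0,"dy": -0.008,"dz": 0,"fingers": 0.0},
  {"rx": 0,"ry": 0,"rz": 0,"dx": 0,"dy": -0.008,"dz": 0,"fingers": 0.0},
  {"rx": 0,"ry": 0,"rz": 0,"dx": 0,"dy": -0.008,"dz": 0,"fingers": 0.0},
])

```text
time_s: 9.4
position: [0.4725, 0.2628, 0.163]
tool_rot: [[-0.999, 0.038, 0.0], [0.038, 0.999, 0.0], [-0.0, 0.0, -1.0]]
ft_force: [-0.2, 2.4, 3.2]
grip_width: 0.0106
gripper_force: 60.1
```

arm_command([
  {"rx": 0,"ry": 0,"rz": 0,"dx": 0,"dy": -0.008,"dz": 0,"fingers": 0.0},
  {"rx": 0,"ry": 0,"rz": 0,"dx": 0,"dy": -0.008,"dz": 0,"fingers": 0.0},
  {"rx": 0,"ry": 0,"rz": 0,"dx": 0,"dy": -0.008,"dz": 0,"fingers": 0.0},
  {"rx": 0,"ry": 0,"rz": 0,"dx": 0,"dy": -0.008,"dz": 0,"fingers": 0.0},
  {"rx": 0,"ry": 0,"rz": 0,"dx": 0,"dy": -0.008,"dz": 0,"fingers": 0.0},
  {"rx": 0,"ry": 0,"rz": 0,"dx": 0,"dy": -0.008,"dz": 0,"fingers": 0.0},
  {"rx": 0,"ry": 0,"rz": 0,"dx": 0,"dy": -0.008,"dz": 0,"fingers": 0.0},
  {"rx": 0,"ry": 0,"rz": 0,"dx": 0,"dy": -0.004,"dz": 0,"fingers": 0.0},
  {"rx": 0,"ry": 0,"rz": 0,"dx": 0,"dy": 0,"dz": 0,"fingers": 0.0},
])

```text
time_s: 10.3
position: [0.4702, 0.2029, 0.1627]
tool_rot: [[-0.999, 0.039, -0.001], [0.039, 0.999, -0.0], [0.001, -0.0, -1.0]]
ft_force: [-0.5, 0.1, -2.3]
grip_width: 0.0105
gripper_force: 59.4
```

```bash
python3 - <<'E'
from h import *
s=env.observe(); print(s["position"],s["ft_force"],s["wrist_torque"])
a=env.get_image("top")["color"][138:248,160:320]; b=env.get_image("scene")["color"][180:290,170:330]
cv2.imwrite("pics/sw2.png",cv2.resize(np.hstack([a,b]),(800,275),interpolation=cv2.INTER_CUBIC))
E
```

```text
[0.47017013 0.20293611 0.16270615] [-0.45075148  0.11613232 -2.25473309] [0.0089949  0.01645144 0.03156229]
```

View pics/sw2.png

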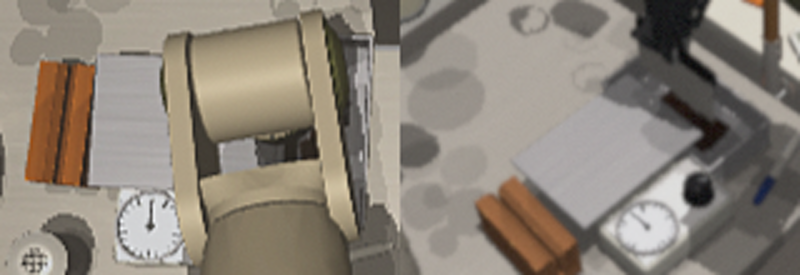

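The plate is clear, the pieces lie in the pan at about (690,120), and the blade is free. I'll lift and carry the scraper back above the slot.

arm_command([
  {"rx": 0,"ry": 0,"rz": 0,"dx": 0,"dy": 0,"dz": -0.02,"fingers": 0.0},
  {"rx": 0,"ry": 0,"rz": 0,"dx": 0,"dy": 0,"dz": -0.04,"fingers": 0.0},
  {"rx": 0,"ry": 0,"rz": 0,"dx": 0.0005,"dy": 0.03,"dz": 0,"fingers": 0.0},
  {"rx": 0,"ry": 0,"rz": 0,"dx": 0.0005,"dy": 0.04,"dz": 0,"fingers": 0.0},
  {"rx": 0,"ry": 0,"rz": 0,"dx": 0.0005,"dy": 0.045,"dz": 0,"fingers": 0.0},
  {"rx": 0,"ry": 0,"rz": 0,"dx": 0.0005,"dy": 0.045,"dz": 0,"fingers": 0.0},
  {"rx": 0,"ry": 0,"rz": 0,"dx": 0.0005,"dy": 0.045,"dz": 0,"fingers": 0.0},
  {"rx": 0,"ry": 0,"rz": 0,"dx": 0.0005,"dy": 0.04,"dz": 0,"fingers": 0.0},
  {"rx": 0,"ry": 0,"rz": 0,"dx": 0.001,"dy": 0.027,"dz": 0,"fingers": 0.0},
  {"rx": 0,"ry": 0,"rz": 0.058,"dx": 0,"dy": 0,"dz": 0,"fingers": 0.0},
  {"rx": 0,"ry": 0,"rz": 0,"dx": 0,"dy": 0,"dz": 0,"fingers": 0.0},
  {"rx": 0,"ry": 0,"rz": 0,"dx": 0,"dy": 0,"dz": 0,"fingers": 0.0},
])

```text
time_s: 11.6
position: [0.4764, 0.4754, 0.2227]
tool_rot: [[-0.996, 0.094, -0.0], [0.094, 0.996, -0.0], [0.0, -0.0, -1.0]]
ft_force: [0.2, -0.6, -2.2]
grip_width: 0.0105
gripper_force: 59.4
```

Right over home. Edge is about 0.074 below the TCP, so it enters the bevel near TCP 0.149 and bottoms near 0.099.

arm_command([
  {"rx": 0,"ry": 0,"rz": 0,"dx": 0,"dy": 0,"dz": 0.04,"fingers": 0.0},
  {"rx": 0,"ry": 0,"rz": 0,"dx": 0,"dy": -0.0005,"dz": 0.03,"fingers": 0.0},
  {"rx": 0,"ry": 0,"rz": 0,"dx": 0,"dy": 0,"dz": 0.012,"fingers": 0.0},
  {"rx": 0,"ry": 0,"rz": 0,"dx": 0,"dy": 0,"dz": 0,"fingers": 0.0},
])

```text
time_s: 12.0
position: [0.4765, 0.4751, 0.1406]
tool_rot: [[-0.995, 0.095, -0.001], [0.095, 0.995, 0.001], [0.001, 0.001, -1.0]]
ft_force: [0.0, 0.1, -1.5]
grip_width: 0.0102
gripper_force: 59.5
```

arm_command([
  {"rx": 0,"ry": 0,"rz": 0,"dx": 0,"dy": 0,"dz": 0.01,"fingers": 0.0},
  {"rx": 0,"ry": 0,"rz": 0,"dx": 0,"dy": 0,"dz": 0.01,"fingers": 0.0},
  {"rx": 0,"ry": 0,"rz": 0,"dx": 0,"dy": 0,"dz": 0.01,"fingers": 0.0},
  {"rx": 0,"ry": 0,"rz": 0,"dx": 0,"dy": 0,"dz": 0,"fingers": 0.0},
])

```text
time_s: 12.4
position: [0.4764, 0.4753, 0.1092]
tool_rot: [[-0.995, 0.096, -0.001], [0.096, 0.995, 0.0], [0.001, 0.0, -1.0]]
ft_force: [1.2, 4.9, -3.8]
grip_width: 0.0106
gripper_force: 59.1
```

arm_command([
  {"rx": 0,"ry": 0,"rz": 0,"dx": 0,"dy": 0.001,"dz": 0.005,"fingers": 0.0},
  {"rx": 0,"ry": 0,"rz": 0,"dx": 0,"dy": 0,"dz": 0.003,"fingers": 0.0},
  {"rx": 0,"ry": 0,"rz": 0,"dx": 0,"dy": 0,"dz": 0,"fingers": 0.0},
])

```text
time_s: 12.7
position: [0.4764, 0.4757, 0.102]
tool_rot: [[-0.995, 0.096, -0.001], [0.096, 0.995, -0.001], [0.001, -0.001, -1.0]]
ft_force: [-0.2, 0.5, -1.3]
grip_width: 0.0107
gripper_force: 59.4
```

arm_command([
  {"rx": 0,"ry": 0,"rz": 0,"dx": 0,"dy": 0,"dz": 0.002,"fingers": 0.0},
  {"rx": 0,"ry": 0,"rz": 0,"dx": 0,"dy": 0,"dz": 0,"fingers": 0.0},
])

```text
time_s: 12.9
position: [0.4766, 0.4758, 0.1007]
tool_rot: [[-0.995, 0.096, -0.0], [0.096, 0.995, -0.001], [0.0, -0.001, -1.0]]
ft_force: [-1.0, -0.2, -2.1]
grip_width: 0.0108
gripper_force: 59.5
```

arm_command([
  {"rx": 0,"ry": 0,"rz": 0,"dx": 0,"dy": 0,"dz": 0.0015,"fingers": 0.0},
  {"rx": 0,"ry": 0,"rz": 0,"dx": 0,"dy": 0,"dz": 0,"fingers": 0.0},
])

```text
time_s: 13.1
position: [0.4765, 0.4759, 0.0992]
tool_rot: [[-0.995, 0.096, -0.0], [0.096, 0.995, -0.0], [0.0, -0.0, -1.0]]
ft_force: [0.1, -0.1, -0.6]
grip_width: 0.0106
gripper_force: 59.5
```

arm_command([
  {"rx": 0,"ry": 0,"rz": 0,"dx": 0,"dy": 0,"dz": 0,"fingers": 0.032},
  {"rx": 0,"ry": 0,"rz": 0,"dx": 0,"dy": 0,"dz": 0,"fingers": 0.032},
  {"rx": 0,"ry": 0,"rz": 0,"dx": 0,"dy": 0,"dz": 0,"fingers": 0.032},
  {"rx": 0,"ry": 0,"rz": 0,"dx": 0,"dy": 0,"dz": -0.01,"fingers": 0.032},
  {"rx": 0,"ry": 0,"rz": 0,"dx": 0,"dy": 0,"dz": -0.03,"fingers": 0.032},
  {"rx": 0,"ry": 0,"rz": 0,"dx": 0,"dy": 0,"dz": -0.03,"fingers": 0.032},
  {"rx": 0,"ry": 0,"rz": 0,"dx": 0,"dy": 0,"dz": -0.03,"fingers": 0.032},
])

```text
time_s: 13.8
position: [0.4766, 0.476, 0.2016]
tool_rot: [[-0.995, 0.096, 0.001], [0.096, 0.995, 0.0], [-0.001, 0.001, -1.0]]
ft_force: [0.4, -0.3, 0.5]
grip_width: 0.0317
gripper_force: 0.0
```

```bash
cat > dial.py <<'E'
from h import *
from scipy.optimize import minimize
def warp(im,c,half=.045,n=450,z=.065):
    s=np.array([[-1,-1],[1,-1],[1,1],[-1,1]])
    src=np.float32([proj(im,[c[0]-v*half,c[1]-u*half,z]) for u,v in s]); dst=np.float32([[(u+1)*n/2,(v+1)*n/2] for u,v in s])
    return cv2.warpPerspective(im["color"],cv2.getPerspectiveTransform(src,dst),(n,n),flags=cv2.INTER_CUBIC)
def analyse(im,c0):
    w=warp(im,c0); g=w.mean(2)
    # bezel circle centre: dark ring radius 38.5mm -> maximise mean darkness
    yy,xx=np.mgrid[:450,:450]; a=np.radians(np.arange(0,360,.5))
    samp=lambda cx,cy,r,th:cv2.remap(g.astype(np.float32),(cx+r*np.sin(th)).astype(np.float32)[None],(cy-r*np.cos(th)).astype(np.float32)[None],cv2.INTER_LINEAR)[0]
    prof=[(samp(225,225,r*5,a).mean().round()) for r in range(20,45)]
    best=min((np.mean([samp(cx,cy,r,a).mean() for r in (193,198)]),cx,cy) for cx in range(205,246,2) for cy in range(205,246,2))
    _,cx,cy=best
    nd=np.mean([samp(cx,cy,r*5,a) for r in range(10,26)],0)
    tk=np.mean([samp(cx,cy,r*5,a) for r in range(29,35)],0)
    return w,prof,best,a,nd,tk
E
python3 - <<'E'
from dial import *
im=env.get_image("top")
w,prof,best,a,nd,tk=analyse(im,(.3602,.3751))
print(prof,best)
d=np.degrees(a); i=nd.argsort()[:6]; print("needle",d[i],nd[i].round()); 
j=[k for k in range(720) if tk[k]==min(tk[(k+np.arange(-8,9))%720])]; print([(d[k],int(tk[k])) for k in j])
c=cv2.resize(im["color"][148:258,150:310],(800,550),interpolation=cv2.INTER_CUBIC)
o=np.zeros((550,800,3),np.uint8); o[:450,:450]=w; o[:240,450:]=cv2.resize(c,(350,240)); cv2.imwrite("pics/dial1.png",o)
E
```

```text
[np.float32(137.0), np.float32(139.0), np.float32(141.0), np.float32(142.0), np.float32(144.0), np.float32(144.0), np.float32(143.0), np.float32(142.0), np.float32(141.0), np.float32(139.0), np.float32(137.0), np.float32(137.0), np.float32(138.0), np.float32(140.0), np.float32(138.0), np.float32(131.0), np.float32(116.0), np.float32(99.0), np.float32(85.0), np.float32(82.0), np.float32(88.0), np.float32(101.0), np.float32(112.0), np.float32(119.0), np.float32(122.0)] (np.float32(83.0907), 225, 225)
needle [356.5 357.  356.  357.5 355.5 358. ] [48. 48. 49. 50. 50. 52.]
[(np.float64(13.0), 130), (np.float64(31.0), 52), (np.float64(46.5), 92), (np.float64(63.50000000000001), 103), (np.float64(75.5), 108), (np.float64(91.0), 102), (np.float64(110.0), 88), (np.float64(125.00000000000001), 94), (np.float64(140.5), 115), (np.float64(156.0), 126), (np.float64(168.5), 90), (np.float64(185.0), 96), (np.float64(200.0), 165), (np.float64(213.5), 179), (np.float64(228.00000000000003), 193), (np.float64(243.50000000000003), 183), (np.float64(258.5), 140), (np.float64(273.5), 183), (np.float64(285.0), 196), (np.float64(300.5), 65), (np.float64(315.0), 82), (np.float64(330.0), 60), (np.float64(357.5), 106)]
```

View pics/dial1.png

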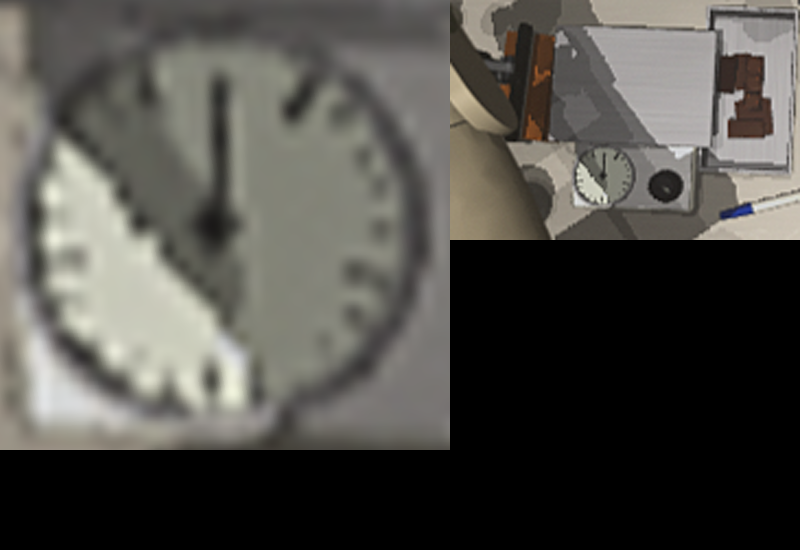

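The scraper stands in its block, the plate is empty and all the chocolate is in the pan at about (745,95). The needle points close to world +x. The zero mark at (302,97) is about 32.6° clockwise, so the dial needs about 30.5° counter-clockwise, which is about 122° of knob. I'll go to the knob.

arm_command([
  {"rx": 0,"ry": 0,"rz": 0,"dx": 0.0134,"dy": -0.023,"dz": 0,"fingers": 0.055},
  {"rx": 0,"ry": 0,"rz": 0,"dx": 0.0204,"dy": -0.037,"dz": 0,"fingers": 0.055},
  {"rx": 0,"ry": 0,"rz": 0,"dx": 0.0204,"dy": -0.037,"dz": 0,"fingers": 0.055},
  {"rx": 0,"ry": 0,"rz": 0,"dx": 0.0204,"dy": -0.037,"dz": 0,"fingers": 0.055},
  {"rx": 0,"ry": 0,"rz": 0,"dx": 0.0204,"dy": -0.037,"dz": 0,"fingers": 0.055},
  {"rx": 0,"ry": 0,"rz": 0,"dx": 0.0154,"dy": -0.027,"dz": 0,"fingers": 0.055},
  {"rx": 0,"ry": 0,"rz": 0.14,"dx": 0,"dy": 0,"dz": 0,"fingers": 0.055},
  {"rx": 0,"ry": 0,"rz": 0.14,"dx": 0,"dy": 0,"dz": 0,"fingers": 0.055},
  {"rx": 0,"ry": 0,"rz": 0.14,"dx": 0,"dy": 0,"dz": 0,"fingers": 0.055},
  {"rx": 0,"ry": 0,"rz": 0.14,"dx": 0,"dy": 0,"dz": 0,"fingers": 0.055},
  {"rx": 0,"ry": 0,"rz": 0.14,"dx": 0,"dy": 0,"dz": 0,"fingers": 0.055},
  {"rx": 0,"ry": 0,"rz": 0.14,"dx": 0,"dy": 0,"dz": 0,"fingers": 0.055},
])

```text
time_s: 15.05
position: [0.3479, 0.2895, 0.2002]
tool_rot: [[-0.589, 0.808, 0.001], [0.808, 0.589, 0.001], [-0.0, 0.001, -1.0]]
ft_force: [-0.6, 1.4, -1.1]
grip_width: 0.055
gripper_force: 0.0
```

arm_command([
  {"rx": 0,"ry": 0,"rz": 0.14,"dx": 0,"dy": 0,"dz": 0,"fingers": 0.055},
  {"rx": 0,"ry": 0,"rz": 0.14,"dx": 0,"dy": 0,"dz": 0,"fingers": 0.055},
  {"rx": 0,"ry": 0,"rz": 0,"dx": 0,"dy": 0,"dz": 0.04,"fingers": 0.055},
  {"rx": 0,"ry": 0,"rz": 0,"dx": 0,"dy": 0,"dz": 0.02,"fingers": 0.055},
  {"rx": 0,"ry": 0,"rz": 0,"dx": 0,"dy": 0,"dz": 0,"fingers": 0.055},
])

```text
time_s: 15.55
position: [0.3468, 0.289, 0.1381]
tool_rot: [[-0.348, 0.938, -0.004], [0.938, 0.348, -0.002], [-0.0, -0.004, -1.0]]
ft_force: [-0.5, 0.4, -0.2]
grip_width: 0.0549
gripper_force: 0.0
```

```bash
python3 - <<'E'
from h import *
s=env.observe(); print(s["position"],s["q"],s["tool_rot"].round(3).tolist())
im=env.get_image("scene")
print([(round(d["p"],2),at(im,d["location"],.084).round(4)) for d in env.tip_of("knob_grip",im)[:2]], "proj knob top", proj(im,[.348,.289,.094]).round(1))
g=im["color"]; x0,y0=proj(im,[.348,.289,.09]).astype(int)
m=(g.max(2)<45).astype(np.uint8)
cv2.imwrite("pics/kn.png",cv2.resize(g[y0-55:y0+40,x0-75:x0+60],None,fx=5,fy=5,interpolation=cv2.INTER_CUBIC)); print(x0-75,y0-55)
E
```

```text
[0.34684842 0.28902488 0.13807841] [2.47179942e+01 1.79905745e+01 9.77991558e+01 1.98083600e-03
 6.44351084e+01 4.37842707e+00] [[-0.348, 0.938, -0.004], [0.938, 0.348, -0.002], [-0.0, -0.004, -1.0]]
[(0.56, array([0.3427, 0.2934, 0.084 ]))] proj knob top [290.  251.5]
215 197
```

View pics/kn.png

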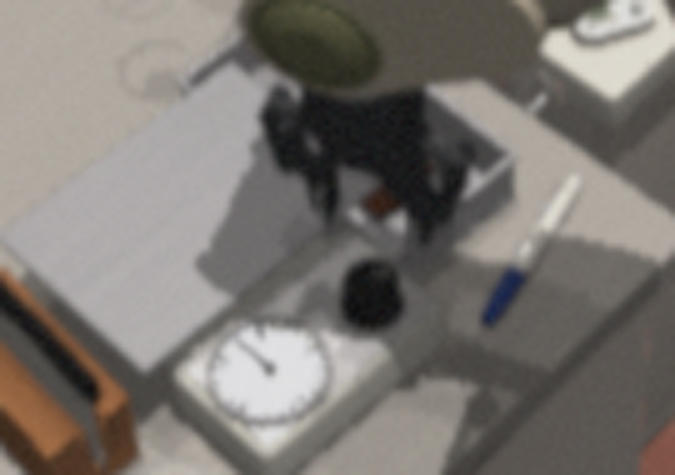

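The scene view shows the fingers, tips at about (330,205) and (425,232), centred above the knob at (372,290). I'll descend and grip.

arm_command([
  {"rx": 0,"ry": 0,"rz": 0,"dx": 0,"dy": 0.001,"dz": 0.03,"fingers": 0.055},
  {"rx": 0,"ry": 0,"rz": 0,"dx": 0,"dy": 0,"dz": 0.025,"fingers": 0.055},
  {"rx": 0,"ry": 0,"rz": 0,"dx": 0,"dy": 0,"dz": 0.013,"fingers": 0.055},
  {"rx": 0,"ry": 0,"rz": 0,"dx": 0,"dy": 0,"dz": 0,"fingers": 0.055},
  {"rx": 0,"ry": 0,"rz": 0,"dx": 0,"dy": 0,"dz": 0,"fingers": 0.055},
])

```text
time_s: 16.15
position: [0.3496, 0.2902, 0.0728]
tool_rot: [[-0.348, 0.938, 0.002], [0.938, 0.348, 0.001], [0.0, 0.002, -1.0]]
ft_force: [0.4, 0.1, -0.0]
grip_width: 0.0547
gripper_force: 0.0
```

arm_command([
  {"rx": 0,"ry": 0,"rz": 0,"dx": 0,"dy": 0,"dz": 0,"fingers": 0.02},
  {"rx": 0,"ry": 0,"rz": 0,"dx": 0,"dy": 0,"dz": 0,"fingers": 0.02},
  {"rx": 0,"ry": 0,"rz": 0,"dx": 0,"dy": 0,"dz": 0,"fingers": 0.02},
  {"rx": 0,"ry": 0,"rz": 0,"dx": 0,"dy": 0,"dz": 0,"fingers": 0.02},
  {"rx": 0,"ry": 0,"rz": 0,"dx": 0,"dy": 0,"dz": 0,"fingers": 0.02},
], squeeze=25)

```text
time_s: 16.65
position: [0.3491, 0.29, 0.0728]
tool_rot: [[-0.348, 0.938, 0.002], [0.938, 0.348, 0.001], [0.0, 0.002, -1.0]]
ft_force: [-2.6, -1.0, 8.7]
grip_width: 0.0342
gripper_force: 24.3
```

arm_command([
  {"rx": 0,"ry": 0,"rz": -0.08,"dx": 0,"dy": 0,"dz": 0,"fingers": 0.02},
  {"rx": 0,"ry": 0,"rz": -0.12,"dx": 0,"dy": 0,"dz": 0,"fingers": 0.02},
  {"rx": 0,"ry": 0,"rz": -0.14,"dx": 0,"dy": 0,"dz": 0,"fingers": 0.02},
  {"rx": 0,"ry": 0,"rz": -0.14,"dx": 0,"dy": 0,"dz": 0,"fingers": 0.02},
  {"rx": 0,"ry": 0,"rz": -0.14,"dx": 0,"dy": 0,"dz": 0,"fingers": 0.02},
  {"rx": 0,"ry": 0,"rz": -0.14,"dx": 0,"dy": 0,"dz": 0,"fingers": 0.02},
  {"rx": 0,"ry": 0,"rz": -0.14,"dx": 0,"dy": 0,"dz": 0,"fingers": 0.02},
  {"rx": 0,"ry": 0,"rz": -0.1,"dx": 0,"dy": 0,"dz": 0,"fingers": 0.02},
  {"rx": 0,"ry": 0,"rz": 0,"dx": 0,"dy": 0,"dz": 0,"fingers": 0.02},
], squeeze=35)

```text
time_s: 17.55
position: [0.3527, 0.2938, 0.0731]
tool_rot: [[-0.977, 0.213, 0.01], [0.213, 0.977, 0.01], [-0.008, 0.012, -1.0]]
ft_force: [8.0, 23.1, -8.0]
grip_width: 0.0333
gripper_force: 35.8
```

```bash
cat > zero.py <<'E'
from dial import *
from scipy.optimize import differential_evolution
# render-free tick fit in warped dial plane: centre (cx,cy) + zero angle; score = darkness on tick lines minus between
def fit(im,guess,span=12,z=.064):
    w=warp(im,(.3602,.3751),z=z); g=w.mean(2).astype(np.float32); loc=g-cv2.GaussianBlur(g,(0,0),18)
    sd=cv2.GaussianBlur(np.abs(loc),(0,0),30); loc=np.clip(loc/(sd+3),-3,3)
    R=np.arange(28,35.1,1)*5
    k=np.arange(24)
    def S(p,off=0):
        th=np.radians(p[2]+15*k+off)[:,None]
        return cv2.remap(loc,(p[0]+R*np.sin(th)).astype(np.float32),(p[1]-R*np.cos(th)).astype(np.float32),cv2.INTER_LINEAR).mean(1)
    wt=np.where(k%5==0,1.6,1.); wt[0]=3; wt[21:]=1
    f=lambda p:(wt*(S(p)-.5*S(p,7.5)-.5*S(p,-7.5))).sum()
    r=differential_evolution(f,[(210,238),(214,242),(guess-span,guess+span)],seed=1,tol=1e-6)
    # free search without long/zero identity given centre
    al=[(round(float(f([r.x[0],r.x[1],a])),1),int(a)) for a in np.arange(round(r.x[2])-30,round(r.x[2])+31,15)]
    # needle: dark line, hub free near centre
    def n(p):
        t=np.radians(p[2]); q=np.arange(4,29,1)*5
        s=lambda o:cv2.remap(g,(p[0]+q*np.sin(t)+o*np.cos(t)).astype(np.float32)[None],(p[1]-q*np.cos(t)+o*np.sin(t)).astype(np.float32)[None],cv2.INTER_LINEAR).mean()
        return s(0)-.5*s(14)-.5*s(-14)
    rn=differential_evolution(n,[(205,235),(224,228),(-12,12)],seed=1,tol=1e-6)
    return w,r.x.round(2),round(r.fun,1),al,rn.x.round(2),round(rn.fun,1)
E
python3 - <<'E'
from zero import *
for n in("top","scene"):
    im=env.get_image(n); cv2.imwrite(f"pics/m_{n}.png",im["color"]); w,*r=fit(im,17); print(n,r); cv2.imwrite(f"pics/w_{n}.png",w)
o=cv2.imread("pics/top0.png"); 
import rig
s=env.observe(); print(s["position"],s["ft_force"],s["wrist_torque"],s["q"][5],s["tool_rot"][:,1])
cv2.imwrite("pics/both.png",np.hstack([cv2.resize(cv2.imread(f"pics/w_{n}.png"),(400,400)) for n in("top","scene")]))
E
```

```text
top [array([210.  , 234.19,  10.92]), np.float64(-2.7), [(-2.5, -19), (-2.5, -4), (-2.7, 11), (-2.7, 26), (-2.9, 41)], array([224.03, 227.61, -11.57]), np.float64(-0.7)]
scene [array([238.  , 225.36,  25.33]), np.float64(-9.8), [(-10.7, -5), (-9.7, 10), (-9.7, 25), (-9.7, 40), (-10.2, 55)], array([223.14, 227.94,   5.02]), np.float64(-22.6)]
[0.35263554 0.29382148 0.07313066] [ 8.27038124 23.16082523 -8.48808213] [ 3.76392434 -1.35912236 -0.0521596 ] -52.924307478468265 [0.21559745 0.97641057 0.01183788]
```

View pics/both.png

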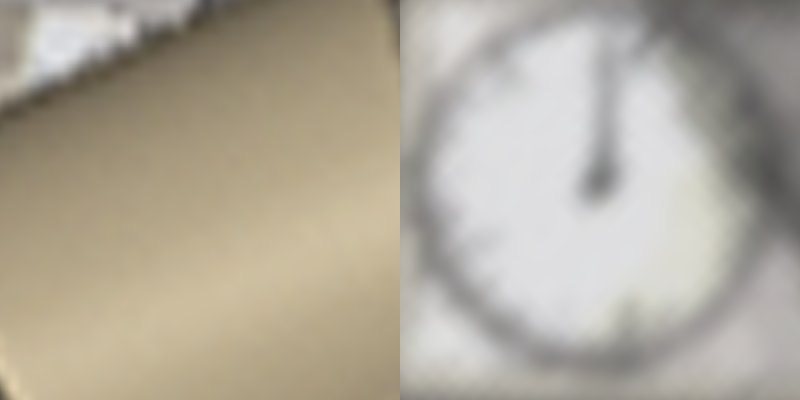

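That view (left: occluded by the arm; right: scene-camera warp) shows the needle near (605,100) and the zero mark close right of it near (645,40), so the dial turned about 15° as planned. The knob lies about 4–5 mm further +y than I had it, which gave the 23 N side force. I'll shift that way, then finish the turn.

arm_command([
  {"rx": 0,"ry": 0,"rz": 0,"dx": 0,"dy": 0.0045,"dz": 0,"fingers": 0.02},
  {"rx": 0,"ry": 0,"rz": 0,"dx": 0,"dy": 0,"dz": 0,"fingers": 0.02},
])

```text
time_s: 17.85
position: [0.3526, 0.2944, 0.073]
tool_rot: [[-0.977, 0.213, 0.007], [0.213, 0.977, 0.0], [-0.007, 0.002, -1.0]]
ft_force: [8.0, -5.8, 3.4]
grip_width: 0.0337
gripper_force: 37.1
```

arm_command([
  {"rx": 0,"ry": 0,"rz": -0.1,"dx": -0.001,"dy": -0.0005,"dz": 0,"fingers": 0.02},
  {"rx": 0,"ry": 0,"rz": -0.12,"dx": 0,"dy": 0,"dz": 0,"fingers": 0.02},
  {"rx": 0,"ry": 0,"rz": -0.12,"dx": 0,"dy": 0,"dz": 0,"fingers": 0.02},
  {"rx": 0,"ry": 0,"rz": -0.12,"dx": 0,"dy": 0,"dz": 0,"fingers": 0.02},
  {"rx": 0,"ry": 0,"rz": -0.12,"dx": 0,"dy": 0,"dz": 0,"fingers": 0.02},
])

```text
time_s: 18.35
position: [0.3525, 0.2971, 0.0731]
tool_rot: [[-0.933, -0.359, 0.006], [-0.359, 0.933, 0.009], [-0.009, 0.006, -1.0]]
ft_force: [-0.5, 24.6, -1.9]
grip_width: 0.0333
gripper_force: 37.0
```

arm_command([
  {"rx": 0,"ry": 0,"rz": -0.14,"dx": 0,"dy": 0,"dz": 0,"fingers": 0.02},
  {"rx": 0,"ry": 0,"rz": -0.14,"dx": 0,"dy": 0,"dz": 0,"fingers": 0.02},
  {"rx": 0,"ry": 0,"rz": -0.14,"dx": 0,"dy": 0,"dz": 0,"fingers": 0.02},
  {"rx": 0,"ry": 0,"rz": -0.1,"dx": 0,"dy": 0,"dz": 0,"fingers": 0.02},
  {"rx": 0,"ry": 0,"rz": 0,"dx": 0,"dy": 0,"dz": 0,"fingers": 0.02},
])

```text
time_s: 18.85
position: [0.3509, 0.2993, 0.0731]
tool_rot: [[-0.634, -0.773, 0.003], [-0.773, 0.634, 0.013], [-0.013, 0.006, -1.0]]
ft_force: [-8.3, 39.2, -0.7]
grip_width: 0.0335
gripper_force: 37.3
```

arm_command([
  {"rx": 0,"ry": 0,"rz": 0,"dx": -0.0038,"dy": 0.0048,"dz": 0,"fingers": 0.02},
  {"rx": 0,"ry": 0,"rz": 0,"dx": 0,"dy": 0,"dz": 0,"fingers": 0.02},
])

```text
time_s: 19.05
position: [0.3507, 0.3001, 0.073]
tool_rot: [[-0.633, -0.774, 0.005], [-0.774, 0.633, 0.0], [-0.003, -0.003, -1.0]]
ft_force: [2.8, -2.8, 7.2]
grip_width: 0.0334
gripper_force: 38.0
```

arm_command([
  {"rx": 0,"ry": 0,"rz": 0,"dx": 0,"dy": 0,"dz": 0,"fingers": 0.055},
  {"rx": 0,"ry": 0,"rz": 0,"dx": 0,"dy": 0,"dz": 0,"fingers": 0.055},
  {"rx": 0,"ry": 0,"rz": 0,"dx": 0,"dy": 0,"dz": 0,"fingers": 0.055},
  {"rx": 0,"ry": 0,"rz": 0,"dx": 0,"dy": 0,"dz": 0,"fingers": 0.055},
  {"rx": 0,"ry": 0,"rz": 0,"dx": 0,"dy": 0,"dz": -0.02,"fingers": 0.055},
  {"rx": 0,"ry": 0,"rz": 0,"dx": 0,"dy": 0,"dz": -0.04,"fingers": 0.055},
  {"rx": 0,"ry": 0,"rz": 0,"dx": 0,"dy": 0,"dz": -0.04,"fingers": 0.055},
  {"rx": 0,"ry": 0,"rz": 0,"dx": 0,"dy": 0,"dz": -0.04,"fingers": 0.055},
])

```text
time_s: 19.85
position: [0.3489, 0.2993, 0.213]
tool_rot: [[-0.634, -0.773, -0.0], [-0.773, 0.634, -0.0], [0.0, 0.0, -1.0]]
ft_force: [0.5, 0.6, -0.5]
grip_width: 0.0551
gripper_force: 0.0
```

arm_command([
  {"rx": 0,"ry": 0,"rz": 0,"dx": -0.0022,"dy": -0.0274,"dz": 0,"fingers": 0.055},
  {"rx": 0,"ry": 0,"rz": 0,"dx": -0.0032,"dy": -0.0394,"dz": 0,"fingers": 0.055},
  {"rx": 0,"ry": 0,"rz": 0,"dx": -0.0032,"dy": -0.0394,"dz": 0,"fingers": 0.055},
  {"rx": 0,"ry": 0,"rz": 0,"dx": -0.0042,"dy": -0.0514,"dz": 0,"fingers": 0.055},
  {"rx": 0,"ry": 0,"rz": 0,"dx": 0,"dy": 0,"dz": 0,"fingers": 0.055},
])

```text
out of range; nothing moved
```

```bash
cat >> zero.py <<'E'
def report(w):
    g=w.mean(2).astype(np.float32); loc=g/(cv2.GaussianBlur(g,(0,0),18)+1)
    out=[]
    for cx,cy in((225,228),(220,227)):
        a=np.radians(np.arange(-40,60,4)); R=np.arange(26,35.1,1)[:,None]*5
        s=cv2.remap(loc,(cx+R*np.sin(a)).astype(np.float32),(cy-R*np.cos(a)).astype(np.float32),cv2.INTER_LINEAR)
        out.append((s*100).astype(int)[::3])
    return out
E
python3 - <<'E'
from zero import *
import zero
w0=cv2.imread("pics/dial1.png")[:450,:450]
im=env.get_image("top"); cv2.imwrite("pics/top3.png",im["color"])
keep=zero.warp
zero.warp=lambda *a,**k:w0
print("before",fit(None,33)[1:]); 
zero.warp=keep
w,*r=fit(im,2,span=12); print("after",r); cv2.imwrite("pics/w3.png",w)
for n,x in(("before",w0),("after",w)):
    print(n); print(np.arange(-40,60,4))
    for o in report(x): print(o)
E
```

```text
before (array([217.87, 227.45,  32.53]), np.float64(-55.7), [(-44.0, 3), (-43.3, 18), (-54.7, 33), (-47.0, 48), (-44.7, 63)], array([221.12, 224.01,  -0.9 ]), np.float64(-72.0))
after [array([238.  , 238.97,  13.94]), np.float64(-8.2), [(-5.9, -16), (-6.8, -1), (-8.2, 14), (-6.8, 29), (-6.6, 44)], array([205., 228., -12.]), np.float64(-13.1)]
before
[-40 -36 -32 -28 -24 -20 -16 -12  -8  -4   0   4   8  12  16  20  24  28
  32  36  40  44  48  52  56]
[[ 98  94  94  99 107 112 109 113  98  48  63 113 111 105 104 109 100  60
   59  96 111 108 104 103 103]
 [103  95  74  79 106 110 107 108 105  65  68 102 106 105 104 111 102  61
   54 105 120 104  98 108 108]
 [103 105  69  65 121 119 108 109 112 101 106 114 109 108 111 119 123  71
   60 121 116  79  87 108 119]
 [109 119 106  74 104 122 113 115 113 112 112 112 111 107 113 109 109  85
   79 117 123  91  91 112 108]]
[[102  96  93  93 102 110 111 108 113  74  42  88 117 106 104 104 111  86
   58  80 107 108 104 102 102]
 [ 98 101  77  67  99 112 108 106 111  87  59  88 106 106 103 108 109  80
   44  82 117 113 102 106 108]
 [103 113  92 
[... 447 characters left out ...]
9  99  99  99  99  99  99  99 101 105
  111 117 121 114 113 100  86]
 [105 107  92  76  92 109 108 100  99  98  98  99  99  99  99 103 108 118
  115 109  82  71  62  53  73]
 [103 107  99  74  89 112 106  99  99  99  99  99  99  99 103 113 120 113
   87  65  56  88  83 100  91]]
[[107 108  94  73  75  97 108 108 101  99  99  98  98  99  99  99  99  99
  100 102 104 108 111 113 117]
 [106 107 101  80  77  99 109 104 100  99  99  99  99  99  99  99  99 102
  107 111 120 118 118 115 103]
 [103 107 100  79  83 106 111 101  99  99  98  99  99  99  99 100 105 113
  116 117 101  84  71  59  59]
 [101 106 105  82  78 108 108 100  99  99  99  99  99  99 101 108 115 122
  101  79  53  71  77  88  99]]
```

arm_command([
  {"rx": 0,"ry": 0,"rz": 0,"dx": -0.0022,"dy": -0.0274,"dz": 0,"fingers": 0.055},
  {"rx": 0,"ry": 0,"rz": 0,"dx": -0.0032,"dy": -0.0434,"dz": 0,"fingers": 0.055},
  {"rx": 0,"ry": 0,"rz": 0,"dx": -0.0032,"dy": -0.0434,"dz": 0,"fingers": 0.055},
  {"rx": 0,"ry": 0,"rz": 0,"dx": -0.0042,"dy": -0.0434,"dz": 0,"fingers": 0.055},
  {"rx": 0,"ry": 0,"rz": 0,"dx": 0,"dy": 0,"dz": 0,"fingers": 0.055},
])

```text
time_s: 20.4
position: [0.4827, 0.2067, 0.2105]
tool_rot: [[-0.637, -0.771, 0.0], [-0.771, 0.637, -0.001], [0.0, -0.001, -1.0]]
ft_force: [-0.5, 0.2, -0.9]
grip_width: 0.0551
gripper_force: 0.0
```

```bash
python3 - <<'E'
from zero import *
im=env.get_image("top"); cv2.imwrite("pics/top4.png",im["color"])
w,*r=fit(im,2,span=12,z=.065); print("after",r); cv2.imwrite("pics/w4.png",w)
print(np.arange(-40,60,4)); print(report(w)[1]); print(env.observe()["position"])
E
```

```text
after [array([217.99, 226.46,   2.62]), np.float64(-41.7), [(-31.6, -27), (-29.8, -12), (-41.2, 3), (-33.1, 18), (-29.5, 33)], array([ 2.2002e+02,  2.2401e+02, -2.0000e-02]), np.float64(-120.8)]
[-40 -36 -32 -28 -24 -20 -16 -12  -8  -4   0   4   8  12  16  20  24  28
  32  36  40  44  48  52  56]
[[ 99  98  99  99  99 100 104 110 118  85  53  96 125 115 112 103  90  88
   95  96  97  98  98  99  99]
 [100  99  99  99  99  99 101 108 123  90  34  62 107 123 110  94  87  98
  101  99 100 100  99  99  99]
 [107 106 106 106 103 105 105 110 124 101  47  62 117 126  96  83  95 104
  100  99 100  99  99  99  99]
 [101 109 112 106 100 110 110 114 120 106  81  72 122 125  99  88 102 101
  100  99  99  99  99  99  99]]
[0.48061397 0.20806355 0.21054296]
```

```bash
python3 - <<'E'
from zero import *
import zero
ws=dict(b=cv2.imread("pics/dial1.png")[:450,:450],a=cv2.imread("pics/w4.png"))
for n,w in ws.items():
    g=w.mean(2).astype(float); P=[]
    for y in range(88,206,6):
        s=g[y,195:250]; b=np.maximum(np.median(s)-15-s,0); P.append((y,195+(b*np.arange(55)).sum()/max(b.sum(),1),b.sum()))
    P=np.array(P); f=np.polyfit(P[:,0],P[:,1],1,w=np.sqrt(P[:,2])); print(n,"needle deg cw",np.degrees(np.arctan(-f[0])).round(2),P[:,1].round(1))
# dial fit with sectors: drop zero mark & neighbours
keep=zero.warp; src=open("zero.py").read().replace("wt[0]=3","wt[0]=0;wt[1]=wt[23]=0")
ns={}; exec(src,ns)
for n,w in ws.items():
    for dropk in (None,):
        ns["warp"]=lambda *a,**k:w; r=ns["fit"](None,33 if n=="b" else 2,6); print(n,r[1],r[2])
# plate edges from first picture, subpixel
im=cv2.imread("pics/top0.png").mean(2)
I=env.get_image("top"); C=np.array
def edge(p,q,z):
    p=C(p,float);q=C(q,float);t=(q-p)/np.linalg.norm(q-p);nn=C([-t[1],t[0]]);W=[]
    for s in np.linspace(.12,.88,40):
        o=np.arange(-3,3.01,.1); X=(p+(q-p)*s)+o[:,None]*nn
        v=cv2.remap(im.astype(np.float32),X[:,:1].astype(np.float32),X[:,1:].astype(np.float32),cv2.INTER_CUBIC)[:,0]
        d=np.abs(np.gradient(cv2.GaussianBlur(v,(1,9),2)[:,0])); W.append(at(I,X[d.argmax()],z)[:2])
    W=C(W); l=cv2.fitLine(W.astype(np.float32),cv2.DIST_HUBER,0,1e-4,1e-4).ravel(); return np.degrees(np.arctan2(l[1],l[0]))
u=lambda x,y:(160+(x+.5)/5-.5,148+(y+.5)/5-.5)
print("plate left",edge(u(180,322),u(194,60),.0915),"right",edge(u(546,335),u(556,72),.0915),"back",edge(u(194,60),u(556,72),.0915)+90,"front",edge(u(180,322),u(546,335),.0915)+90)
print("deck front",edge(u(232,475),u(505,485),.06)+90)
E
```

```text
b needle deg cw -0.42 [219.4 219.1 218.8 218.6 218.5 218.7 218.9 219.  219.2 219.4 219.6 219.8
 220.  220.2 220.2 220.1 219.6 218.9 217.8 216. ]
a needle deg cw 0.13 [221.  219.8 218.9 218.7 218.6 218.8 219.  219.2 219.3 219.5 219.6 219.8
 220.1 220.1 220.  219.7 219.2 218.9 218.6 218.5]
b [217.56 227.16  32.47] -42.2
a [217.9  226.19   2.57] -29.3
plate left -2.4783819 right -2.09328 back 177.0187 front 178.47806
deck front 178.27754
```

The dial now reads 2.6° against the needle and scale axis at about 2.1°, so the error is around half a degree and no trim is needed. I'll clear the arm and verify the chocolate and scraper numerically.

arm_command([
  {"rx": 0,"ry": 0,"rz": 0,"dx": 0,"dy": 0,"dz": -0.05,"fingers": 0.055},
  {"rx": 0,"ry": 0,"rz": 0,"dx": -0.025,"dy": 0.0205,"dz": 0,"fingers": 0.055},
  {"rx": 0,"ry": 0,"rz": 0,"dx": -0.034,"dy": 0.028,"dz": 0,"fingers": 0.055},
  {"rx": 0,"ry": 0,"rz": 0,"dx": -0.034,"dy": 0.028,"dz": 0,"fingers": 0.055},
  {"rx": 0,"ry": 0,"rz": 0,"dx": -0.034,"dy": 0.028,"dz": 0,"fingers": 0.055},
  {"rx": 0,"ry": 0,"rz": 0,"dx": -0.034,"dy": 0.028,"dz": 0,"fingers": 0.055},
  {"rx": 0,"ry": 0,"rz": 0,"dx": -0.032,"dy": 0.0265,"dz": 0,"fingers": 0.055},
  {"rx": 0,"ry": 0,"rz": 0,"dx": 0,"dy": 0,"dz": 0,"fingers": 0.055},
  {"rx": 0,"ry": 0,"rz": 0,"dx": 0,"dy": 0,"dz": 0,"fingers": 0.055},
])

```text
time_s: 21.4
position: [0.4771, 0.4607, 0.2609]
tool_rot: [[-0.632, -0.775, -0.001], [-0.775, 0.632, -0.001], [0.001, 0.0, -1.0]]
ft_force: [0.6, -0.2, 0.2]
grip_width: 0.055
gripper_force: 0.0
```

```bash
python3 - <<'E'
from zero import *
im=env.get_image("top"); cv2.imwrite("pics/top5.png",im["color"]); c=im["color"]
h=cv2.cvtColor(c,cv2.COLOR_BGR2HSV); m=((h[...,2]<110)&(h[...,2]>25)&(h[...,1]>85)&((h[...,0]<14)|(h[...,0]>172))).astype(np.uint8); m[:, :205]=0; m[:,330:]=0; m[:140]=0; m[260:]=0
n,l,s,ct=cv2.connectedComponentsWithStats(m)
for i in range(1,n):
    if s[i,4]>5: x,y,w,hh,a=s[i]; print(a,[x,y,w,hh],at(im,(x,y),.012).round(3)[:2],at(im,(x+w,y+hh),.012).round(3)[:2],"~mm2",round(a*9.1))
for k in("choc_square","choc_long","choc_left","pan","scraper"): print(k,[(round(d["p"],2),np.round(d["box"])) for d in env.look_for(k,im)[:3]])
w,*r=fit(im,2,8,.065); print(r[0],r[3]); s=env.observe(); print(s["position"],s["ft_force"])
E
```

```text
16 [np.int32(327), np.int32(143), np.int32(2), np.int32(12)] [0.622 0.067] [0.584 0.061] ~mm2 146
6 [np.int32(327), np.int32(156), np.int32(1), np.int32(6)] [0.581 0.067] [0.563 0.064] ~mm2 55
170 [np.int32(274), np.int32(173), np.int32(19), np.int32(17)] [0.528 0.229] [0.476 0.171] ~mm2 1547
6 [np.int32(327), np.int32(186), np.int32(1), np.int32(6)] [0.489 0.067] [0.47  0.064] ~mm2 55
268 [np.int32(277), np.int32(191), np.int32(20), np.int32(20)] [0.473 0.219] [0.412 0.158] ~mm2 2439
10 [np.int32(327), np.int32(197), np.int32(2), np.int32(9)] [0.455 0.067] [0.427 0.061] ~mm2 91
90 [np.int32(327), np.int32(228), np.int32(3), np.int32(32)] [0.361 0.067] [0.265 0.058] ~mm2 819
choc_square [(0.69, array([282., 191., 300., 207.]))]
choc_long [(0.66, array([280., 173., 293., 200.]))]
choc_left [(0.74, array([271., 175., 281., 192.])), (0.68, array([277., 205., 294., 211.])), (0.44, array([239., 226., 257., 239.]))]
pan [(0.8, array([262., 152., 309., 227.]))]
scraper [(0.75, array([172., 158., 191., 215.]))]
[218.45 225.8    2.63] [217.66 224.01   1.09]
[0.47877762 0.45877027 0.26188642] [-0.19530905 -0.55728274 -0.234048  ]
```

```bash
python3 - <<'E'
from h import *
im=env.get_image("scene"); t=env.get_image("top")
for k in("choc_square","choc_long","choc_mid"):
  for n,I in(("scene",im),("top",t)): print(k,n,[(round(d["p"],2),np.round(d["box"]).tolist(),at(I,C,.01).round(3)[:2],at(I,C,.06).round(3)[:2]) for d in env.look_for(k,I)[:6] for C in [((d["box"][0]+d["box"][2])/2,(d["box"][1]+d["box"][3])/2)]])
P=[.478,.2285,.092]; print("plate end mid px",proj(im,P),proj(t,P))
# brown mask, ascii, top view around pan
h=cv2.cvtColor(t["color"],cv2.COLOR_BGR2HSV)[165:218,264:312]
print("\n".join("".join("#" if (s>70 and v<120 and (a<16 or a>170)) else ("x" if v<70 else ("." if v<140 else " ")) for a,s,v in r) for r in h))
E
```

```text
choc_square scene [(0.42, [291.0, 225.0, 301.0, 234.0], array([0.442, 0.166]), array([0.415, 0.192]))]
choc_square top [(0.53, [282.0, 194.0, 301.0, 206.0], array([0.446, 0.175]), array([0.442, 0.172]))]
choc_long scene [(0.57, [289.0, 225.0, 303.0, 233.0], array([0.444, 0.163]), array([0.417, 0.19 ])), (0.41, [273.0, 215.0, 291.0, 231.0], array([0.5  , 0.179]), array([0.471, 0.205]))]
choc_long top [(0.47, [282.0, 172.0, 294.0, 198.0], array([0.492, 0.187]), array([0.486, 0.182]))]
choc_mid scene []
choc_mid top [(0.63, [272.0, 176.0, 277.0, 191.0], array([0.496, 0.228]), array([0.49 , 0.222]))]
plate end mid px [274.96646122 220.28099961] [270.60086014 186.17475819]
        ...                                .    
       ....                                .    
       ....                                     
       ....                                     
       ....                                 .   
       ....                                 .   
       .x..                                 .   
       .x.. .   .......                   . .   
       .xx......#######......  
[... 1466 characters left out ...]
######.       .      
     .xx.    ####################.       .      
     .xx.    ####################.       .      
     .xx.    ####################.       .      
     .xx.    ####################.       .      
     .xx.    #####################       .      
     .x.     #################....              
     ...     ################x                  
     .       .................            .     
     .                                    .     
     .                                    .     
     .                                  . .     
 ... .                                  . .     
 xxx.                                   . .     
 xxx..                                  .
```

```bash
python3 -c "
from rig import env
print(env.close_job())"
```

```text
the job is handed in; nothing more can be done
None
```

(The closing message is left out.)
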